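# Snap a stop clip on to the waste pipe

## Robot

A 6-joint arm with a two-finger parallel gripper is mounted at the origin on the work surface. World frame = base frame: x ahead of the robot, y to its left, z up, the work surface at z = 0. Lengths are in m, angles in rad, forces in N, time in s.
With the tool pointing down it reaches from about 0.4 to 0.825 m from the base axis. Payload 7 kg.
Tool frame: the origin (TCP) lies between the finger pads; the fingertips stand 22 mm ahead of it and the grasp point (between the pads) lies 3 mm ahead of it (arm.tip_reach is the distance from the TCP to the fingertips, in m); z points along the fingers, y is the line along which they close (so a half turn about z gives the same grasp; the last joint's range is limited). The gripper opens to 88 mm and grips with 3 to 60 N. Pads are 19 mm wide; open, the fingers measure 130 mm over their backs; the gripper's body (78 mm by 193 mm) begins 47 mm behind the grasp point.
Start: joints at [-0.942, 0.359, 0.012, 0, -1.224, -0.288], TCP at [0.226, -0.636, 0.249] pointing down, gripper open.
Joint ranges: [-3.07, 3.07], [-1.43, 2.12], [-1.02, 1.25], [-3.03, 1.67], [-3.05, -0], [-3.03, 3.03]. Speed limits (rad/s): [2.39, 2.39, 3.01, 3.14, 3.14, 3.14].

## Interface

Orientations are given as [roll, pitch, yaw] about the fixed x, y, z axes, in that order (R = Rz(yaw) Ry(pitch) Rx(roll)).
In Python, from station import arm, viewer gives the robot as it stands. The module is installed in compiled form; this text tells all that it offers.
- The arm moves only by the tool apply_moves, never from a script. Its argument "commands" is a list that holds one entry, the list of rows, each a list of 5 numbers: the closure, from -1 (fully open) to 1 (shut), then the shift along the world's x, y, z as a fraction of full scale, then the turn about the world's z as a fraction of full scale. In form: [[[fingers, tx, ty, tz, yaw], ...]]. A call has 1 to 12 rows; each row shifts and turns the commanded pose from where the row before left it; what a row does not reach is not made up. Full scale, the value 1, is 20 cm for a shift and pi rad for a turn. A row lasts 1/10 s, in which the tool goes at most 50 mm and 8.59 degrees, less where a joint would pass 70% of its speed; a pose out of reach is approached as far as the arm can. A call with a number of a shift or a turn outside -1 to 1 is refused whole. A call with a gripper value outside its range is refused whole. The fingers move at their own pace and stop on an object; "force" is the grip in N (left out, the last holds). Time passes only in rows, so rows that do not move let the fingers close. It gives the time, the measured TCP pose, the force, the opening and the grip force at its end, in the units of the state.
- arm.get_state(): the state, without advancing time (a new reading comes with each control period).
- viewer.grab_frame(name): name is "scene" or "top" or "wrist"; returns a dict with "image" (420x560x3 uint8, blue, green, red), "mtx" (3x3 intrinsics, pixels), "rvec" (rotation vector, rad) and "tvec" (3), from world to camera coordinates, as OpenCV has them. Camera axes: x right, y down, z forward; pixel columns grow to the right and rows downward; lengths in m; the calibration is good to about 2 mm. The wrist camera is an equidistant fisheye: a pixel r from the principal point sees the ray r / f radians off the axis. A picture is of the moment at which its call begins. There is no depth.
- arm.job_done(): hands the job in; it is judged then, once.
The state is a dict: "t": time; "q": joint angles; "qd": joint speeds; "joint_efforts": joint torques, N m; "eef_pos": TCP position; "ee_rot": TCP orientation; "force": force on the tool from outside, world axes, zero at the start; "moment": the same for the moment, N m; "width": finger opening in m; "gripper_force": force on a finger pad.
Only numpy, scipy, OpenCV 4.12 (cv2) and the standard library are available. Lean on these libraries where they do the work, as an engineer would, in place of code of your own. Each camera call takes 0.05 s, during which the arm holds its last target. There are 200 camera calls.

## Task

Pick up the blue clip and push it straight down over the white waste pipe, between the two black marks in its middle, until its arms snap past the pipe and it sits fully home and upright. Then slide it along the pipe until it rests against the orange bracket, and let go. The pipe's height in its brackets is not known exactly, so feel for it and push no harder than the clip needs (20 N at most), and leave the other clip, the tools and the soap box where they are.

Things in the scene. Friction and masses are not known exactly. Their poses are not given: they have to be found in the camera images.
- clip_grip (a point): centre of the blue clip's grip block (22 mm along the clip's x, 28 mm along y, 47 mm tall), half-way up. Grip it across its 22 mm, along x. The block's top is 24 mm above this point. The clip stands upright on its lips, open side down. It is the same either way round.
- clip_seat (a point): centre of the clip's round seat, 48 mm straight below clip_grip; the pipe's axis lies here when the clip is home. The seat is open downward and runs along y (clip 28 mm long along y). The two arms stand 24 mm either side (x); their lips reach 17.5 mm below this point. A shoulder 48 mm wide lies 20 to 25 mm above it; its underside meets the pipe's top when home.
- jaw_a (a joint): opening of one sprung arm of the blue clip (rad): 0 relaxed, about 0.01 when home on the pipe, about 0.14 at the pipe's widest point
- jaw_b (a joint): the same for the other arm
- stand: fixed pipe stand; origin at the centre of its underside on the table, y along the pipe, z up. Base 90 x 340 x 12 mm. Two fork brackets at y = +126 mm (orange) and -126 mm (grey), each 67 mm wide (x), 22 mm long (y), 143 mm tall; the white pipe runs through them, clear between y = -115 and +115 mm.
- stand_mid (a point): point on top of the stand's base, 12 mm above the table, straight below the middle of the pipe (y along the pipe). The white pipe is rigid, level, 40 mm in diameter; its axis is somewhere between 79 and 105 mm above the table: the brackets are height-adjustable and the setting is not measured. Black marks on the pipe 43 mm either side of this point bound the middle, where the clip goes on.
- orange_face (a point): middle of the orange bracket's inner face (looking along the stand's -y), where the clip's end face comes to rest; 115 mm from the stand's origin along +y and 92 mm above the table. The clip is against it when clip_seat is 14 mm from the face along y.
- small_clip: the other, yellow clip, 30 x 24 mm, 56 mm tall, for a thinner pipe: not wanted, leave it alone; bystander, origin at its underside
- screwdriver: screwdriver lying flat; bystander
- wrench: wrench lying flat; bystander
- soap: green soap box 60 x 90 x 35 mm; bystander, origin at its underside
- clip: the blue clip, about 75 g, same frame as clip_seat. Pushed on, its lips touch the pipe with clip_seat about 28 mm above the pipe's axis; the push peaks at about 10 to 15 N within the next 10 mm, falls off as the lips pass the widest point, then rises steeply when home. Past the widest point the arms draw it down; keep pushing until the steep rise. Once on, it slides along the pipe with a few N.
There are look-alikes about, which are no part of the job. Several things look just like the clip: the one meant starts farthest to the robot's right.

How it is judged:
By the outcome, as a careful person would: the job done as asked, in the order asked, and still so for the second after the job is handed in, with the robot touching nothing.
It also fails if it takes over 48 s, if anything falls off the work surface, if the arm or the gripper's body presses on something with over 40 N, if the wrist force passes 120 N, or if a joint passes its speed limit or range.

## Working session

There is one attempt and no reset: what is moved stays moved. The work goes in short steps, Python scripts to look and compute and a tool call to move; the robot and the scene stay as the last step left them, time stands still between calls to the robot, and variables do not carry over. Pictures are saved under pics/ and viewed, at most 10 in all, crops included, and the job is handed in when it is done.

Besides the shell and the picture viewer there is one more tool, called after ">>>" by a JSON object that holds its "op" and its "data". apply_moves: Moves the arm, as the interface text tells. Shift numbers are shares of 20 cm and turn numbers shares of pi rad, none past 1 either way. Its arguments: {"type":"object","properties":{"commands":{"type":"array","items":{"type":"array","items":{"type":"array","items":{"type":"number"}}}},"force":{"type":"number"}},"required":["commands"]}

```bash
mkdir -p pics
cat > h.py <<'E'
import numpy as np, cv2
from station import arm, viewer
def grab(n):
    f=viewer.grab_frame(n); f['R']=cv2.Rodrigues(np.array(f['rvec'],float))[0]; f['C']=-f['R'].T@np.array(f['tvec'],float).ravel(); return f
def ray(f,u,v,fish=False):
    K=np.array(f['mtx']); x=(u-K[0,2])/K[0,0]; y=(v-K[1,2])/K[1,1]
    if fish:
        r=np.hypot(x,y); s=np.sin(r)/max(r,1e-9); d=np.array([x*s,y*s,np.cos(r)])
    else: d=np.array([x,y,1.])
    return f['R'].T@d
def onz(f,u,v,z,fish=False):
    d=ray(f,u,v,fish); return f['C']+d*(z-f['C'][2])/d[2]
E
python3 - <<'E'
from h import *
a=[]
for n in('scene','top'):
    f=grab(n); np.save(n+'.npy',f,allow_pickle=True); cv2.imwrite(f'pics/{n}0.png',f['image']); print(n,f['C'].round(3),np.array(f['mtx'])[0,0])
s=arm.get_state(); print(s['t'],s['eef_pos'],s['ee_rot'],s['force'],s['width'])
E
```

```text
scene [ 1.371 -0.725  0.906] 498.6240548342934
top [0.361 0.005 1.351] 404.72750336475997
0.1 [ 0.22546245 -0.63580723  0.24768274] [ 3.14006673e+00 -1.39113174e-04 -2.80089357e+00] [0.35642811 0.05695242 0.44894059] 0.08790503782212972
```

View pics/scene0.png

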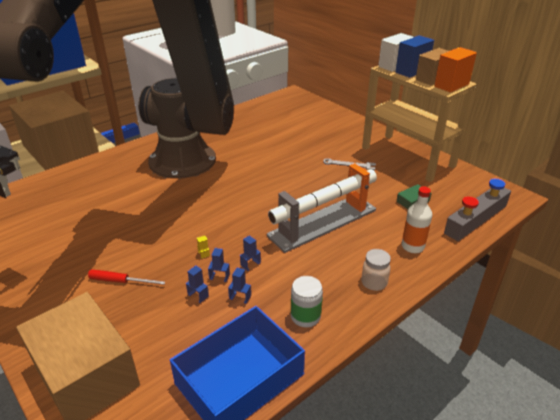

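View pics/top0.png

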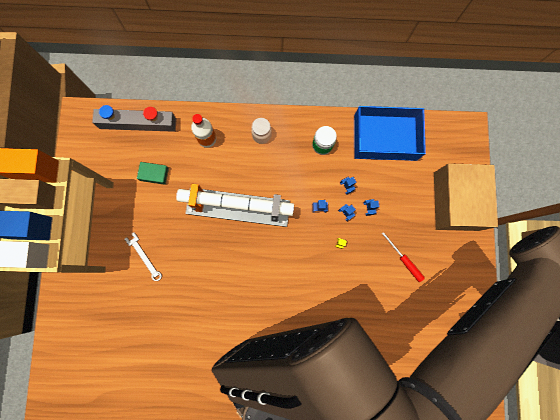

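The pictures show four blue clips: top view (348,185), (320,206), (347,212), (372,207); scene view (240,285), (250,250), (218,262), (196,283). The robot's right is the image right in the top view, so (372,207), which is (196,283) in the scene view, is the one meant. I'll confirm that with numbers and a crop.

Run:
```python
from h import *
t=np.load('top.npy',allow_pickle=True).item(); s=np.load('scene.npy',allow_pickle=True).item()
for n,f in(('top',t),('scene',s)):
    h=cv2.cvtColor(f['image'],cv2.COLOR_BGR2HSV); m=cv2.inRange(h,(105,110,30),(130,255,255))
    k,l,st,c=cv2.connectedComponentsWithStats(m)
    for i in range(1,k):
        if 40<st[i,4]<1500: print(n,'blue',st[i],c[i].round(1),onz(f,*c[i],.06).round(3))
h=cv2.cvtColor(t['image'],cv2.COLOR_BGR2HSV)
m=cv2.inRange(h,(0,0,190),(180,50,255)); m[:180]=0;m[225:]=0;m[:,:170]=0;m[:,305:]=0
p=cv2.findNonZero(m); r=cv2.minAreaRect(p); b=cv2.boxPoints(r); print('pipe',r,[onz(t,*q,.092).round(3) for q in b])
vx=cv2.fitLine(p,cv2.DIST_L2,0,.01,.01).ravel(); print(vx)
m=cv2.inRange(h,(8,150,120),(22,255,255)); m[:180]=0;m[225:]=0;m[:,:180]=0;m[:,205:]=0
p=cv2.findNonZero(m); print('orange',cv2.minAreaRect(p),cv2.boxPoints(cv2.minAreaRect(p)).round(1).tolist(),[onz(t,*q,.143).round(3) for q in cv2.boxPoints(cv2.minAreaRect(p))])
a=cv2.resize(t['image'][165:235,165:395],None,fx=3.45,fy=3.45,interpolation=2)
b=cv2.resize(s['image'][220:310,170:400],None,fx=3.45,fy=3.45,interpolation=2)
cv2.imwrite('pics/crop.png',np.vstack([a,b]))
```

```text
top blue [ 99 105  14  14 152] [105.7 111.5] [0.875 0.569 0.06 ]
top blue [340 177  16  17 149] [348.6 183.9] [ 0.655 -0.239  0.06 ]
top blue [364 199  15  17 152] [371.2 206.3] [ 0.582 -0.313  0.06 ]
top blue [313 200  15  12 134] [320.4 205.7] [ 0.579 -0.147  0.06 ]
top blue [339 204  16  17 146] [347.8 211.2] [ 0.564 -0.237  0.06 ]
top blue [   0  211   52   29 1327] [ 24.  225.3] [0.49  0.787 0.06 ]
scene blue [  50   14   35   60 1312] [66.6 47.3] [-1.242  0.094  0.06 ]
scene blue [398  36  35  40 642] [413.4  49.9] [-0.076  1.397  0.06 ]
scene blue [ 2 78 20  7 70] [10.  80.6] [-0.977 -0.263  0.06 ]
scene blue [122 123  17  15 180] [130.  130.1] [-0.213 -0.081  0.06 ]
scene blue [102 130  12  12  84] [108.8 134.7] [-0.23  -0.155  0.06 ]
scene blue [490 179  15  10 113] [496.8 183.5] [0.837 0.609 0.06 ]
scene blue [244 237  11   7  52] [249.1 240. ] [ 0.556 -0.132  0.06 ]
scene blue [213 249   9   8  57] [217.  252.3] [ 0.541 -0.224  0.06 ]
scene blue [221 264   7   7  42] [224.2 267. ] [ 0.598 -0.241  0.06 ]
scene blue [189 267  12   9  66] [194.2 270.8] [ 0.561 -0.305  0.06 ]
scene blue [233 269  11   9  71] [238.2 272.7] [ 0.636 -0.227  0.06 ]
scene blue [195 284  11   8  53] [200.6 287.6] [ 0.619 -0.324  0.06 ]
scene blue [240 284  10  10  56] [245.  288.4] [ 0.689 -0.247  0.06 ]
pipe ((234.23077392578125, 204.6538543701172), (117.7089614868164, 29.024126052856445), 7.125016689300537) [array([0.541, 0.314, 0.092]), array([0.634, 0.309, 0.092]), array([ 0.598, -0.061,  0.092]), array([ 0.506, -0.051,  0.092])]
[9.9149573e-01 1.3013943e-01 2.3642705e+02 2.0627406e+02]
orange ((192.0, 202.0), (44.0, 24.0), 90.0) [[180.0, 180.0], [204.0, 180.0], [204.0, 224.0], [180.0, 224.0]] [array([0.632, 0.29 , 0.143]), array([0.634, 0.218, 0.143]), array([0.5  , 0.21 , 0.143]), array([0.498, 0.282, 0.143])]
```

View pics/crop.png

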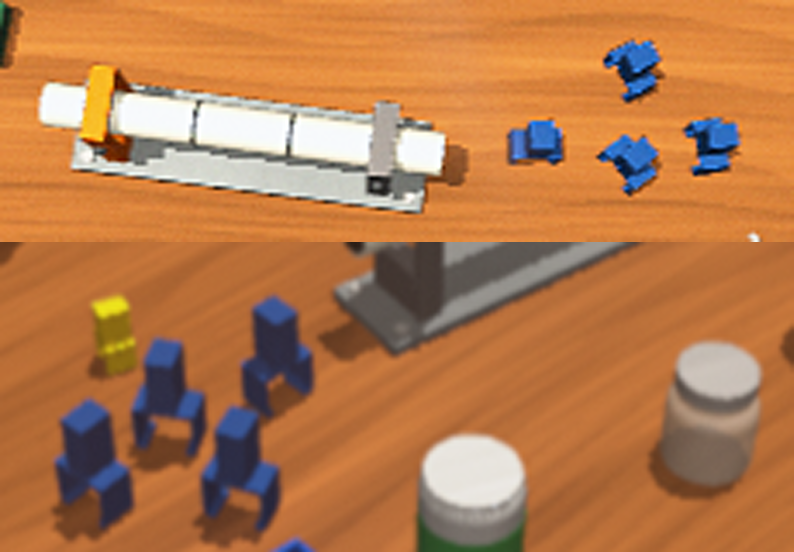

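The crop shows the four clips. The one at crop (715,140) top / (90,460) scene has world y ≈ -0.31, against -0.24, -0.24 and -0.15 for the others, so it is the target. Now I'll move above it and look with the wrist camera.

>>> {"op": "apply_moves", "data": {"commands": [[[-1,0.15,0.135,0,0],[-1,0.15,0.135,0,0],[-1,0.15,0.135,0,0],[-1,0.15,0.135,0,0],[-1,0.15,0.135,0,0],[-1,0.15,0.135,0,0],[-1,0.15,0.135,0,0],[-1,0.15,0.135,0,0],[-1,0.15,0.135,0,0],[-1,0.15,0.135,0,0],[-1,0.15,0.135,0,0],[-1,0.15,0.135,0,0]]], "force": 15}}

```text
t: 1.3
eef_pos: [0.5865, -0.3108, 0.2482]
ee_rot: [3.141, -0.001, -2.801]
force: [0.2, -1.5, 1.3]
width: 0.0877
gripper_force: 0.0
```

Run:
```python
from h import *
f=grab('wrist'); np.save('wrist.npy',f,allow_pickle=True); im=f['image']
s=arm.get_state(); print(s['t'],s['eef_pos'],s['ee_rot'],s['width'],f['C'],np.array(f['mtx'])[0])
h=cv2.cvtColor(im,cv2.COLOR_BGR2HSV); m=cv2.inRange(h,(105,110,30),(130,255,255))
k,l,st,c=cv2.connectedComponentsWithStats(m)
for i in range(1,k):
    if st[i,4]>60: print(st[i],c[i].round(1),onz(f,*c[i],.0895,True).round(3))
cv2.imwrite('pics/w1.png',cv2.resize(im,(800,600)))
```

```text
1.35 [ 0.59045391 -0.30745483  0.24764673] [ 3.14125776e+00  6.25230494e-04 -2.79808482e+00] 0.08746051016546655 [ 0.51428445 -0.33690575  0.38515895] [325.1922621    0.         282.44749756]
[ 262  163   31   48 1160] [278.1 187.3] [ 0.576 -0.319  0.09 ]
[ 330  169   44   51 1291] [351.4 195. ] [ 0.56  -0.251  0.09 ]
[ 385  210   55   50 1381] [412.9 234.8] [ 0.576 -0.173  0.09 ]
[ 303  238   31   49 1075] [317.5 263.4] [ 0.637 -0.256  0.09 ]
[136 265  15  15 122] [141.4 271.3] [ 0.713 -0.43   0.09 ]
[ 169  313   98   39 3093] [219.8 332.4] [ 0.757 -0.327  0.09 ]
```

View pics/w1.png

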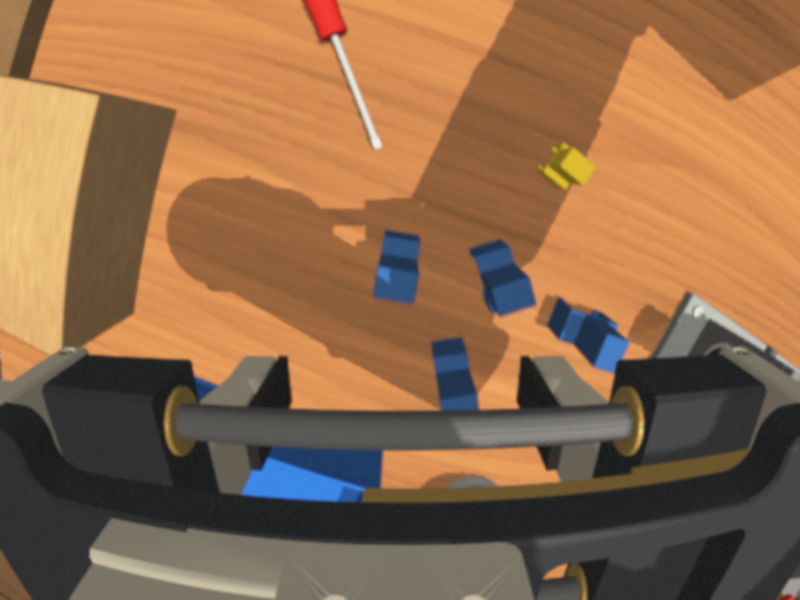

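The wrist view shows the target at 800-px (397,265), the other clips to its right, and the stand at the right edge. I'll enlarge the target to separate its faces.

Run:
```python
from h import *
f=np.load('wrist.npy',allow_pickle=True).item(); im=f['image']
cv2.imwrite('pics/w2.png',cv2.resize(im[150:225,245:320],(600,600),interpolation=cv2.INTER_NEAREST))
```

```text
(no output)
```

View pics/w2.png

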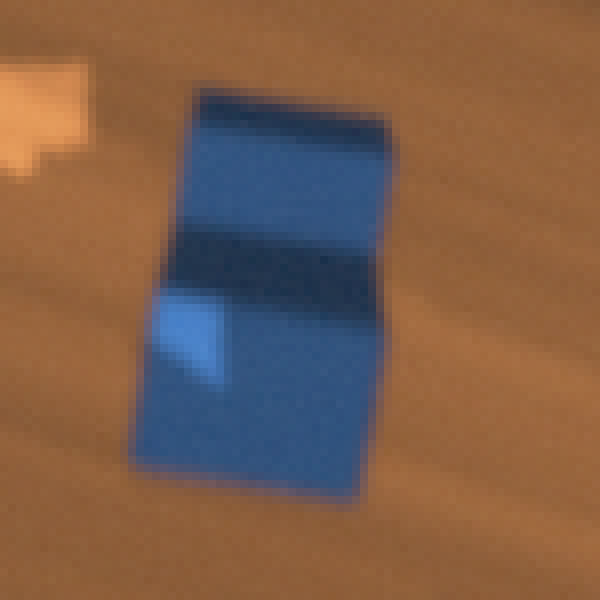

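The top face has corners at crop (158,290), (383,322), (357,502), (133,467). The long 28 mm side is image-horizontal, so clip x runs image-vertical.

Run:
```python
from h import *
f=np.load('wrist.npy',allow_pickle=True).item()
P=[onz(f,245+(u)/8-.5,150+v/8-.5,.0895,True) for u,v in((158,290),(383,322),(357,502),(133,467))]
P=np.array(P); print(P.round(4)); d=lambda a,b:np.linalg.norm(P[a]-P[b]).round(4)
print('sizes',d(0,1),d(1,2),d(2,3),d(3,0)); c=P.mean(0); 
x=(P[3]-P[0])+(P[2]-P[1]); y=P[1]-P[0]+P[2]-P[3]
s=arm.get_state();yaw=s['ee_rot'][2]
ax=np.degrees(np.arctan2(x[1],x[0])); ay=np.degrees(np.arctan2(y[1],y[0])); ty=np.degrees(np.arctan2(-np.cos(yaw),np.sin(yaw)))
print('c',c,'x ang',ax,'y ang',ay,'tool y ang',ty,'q6',s['q'][5],s['eef_pos'])
```

```text
[[ 0.5793 -0.3319  0.0895]
 [ 0.5742 -0.306   0.0895]
 [ 0.5958 -0.3014  0.0895]
 [ 0.6006 -0.3278  0.0895]]
sizes 0.0264 0.0221 0.0269 0.0216
c [ 0.58749435 -0.31677105  0.0895    ] x ang 11.376539677780558 y ang 100.71276823149267 tool y ang 109.68154891996572 q6 -1.0389056641982122 [ 0.59045391 -0.30745483  0.24764673]
```

>>> {"op": "apply_moves", "data": {"commands": [[[-0.2,0.0075,-0.025,-0.05,0.0452],[-0.2,0,0,-0.05,0.0452],[-0.2,0,0,-0.05,0.0452],[-0.2,0,0,-0.05,0.0452],[-0.2,0,0,-0.05,0.0452],[-0.2,0,0,-0.05,0.0452],[-0.2,0,0,-0.05,0.0452],[-0.2,0,0,-0.05,0.0452],[-0.2,0,0,-0.05,0.0452],[-0.2,0,0,-0.05,0.0452],[-0.2,0,0,0,0],[-0.2,0,0,0,0]]]}}

```text
t: 2.55
eef_pos: [0.5869, -0.3172, 0.1484]
ee_rot: [3.141, 0.0, -1.385]
force: [0.2, 0.6, 0.7]
width: 0.0523
gripper_force: 0.0
```

Run:
```python
from h import *
f=grab('wrist'); im=f['image']; s=arm.get_state(); print(s['t'],s['eef_pos'],s['ee_rot'],s['width'],s['force'])
h=cv2.cvtColor(im,cv2.COLOR_BGR2HSV); m=cv2.inRange(h,(105,110,30),(130,255,255))
cv2.imwrite('pics/w3.png',cv2.resize(im,(800,600)))
```

```text
2.6 [ 0.58721243 -0.31729109  0.14886079] [-3.14155005e+00 -2.03353364e-04 -1.38465535e+00] 0.0525079920499136 [0.72713703 0.10978081 0.93819867]
```

View pics/w3.png

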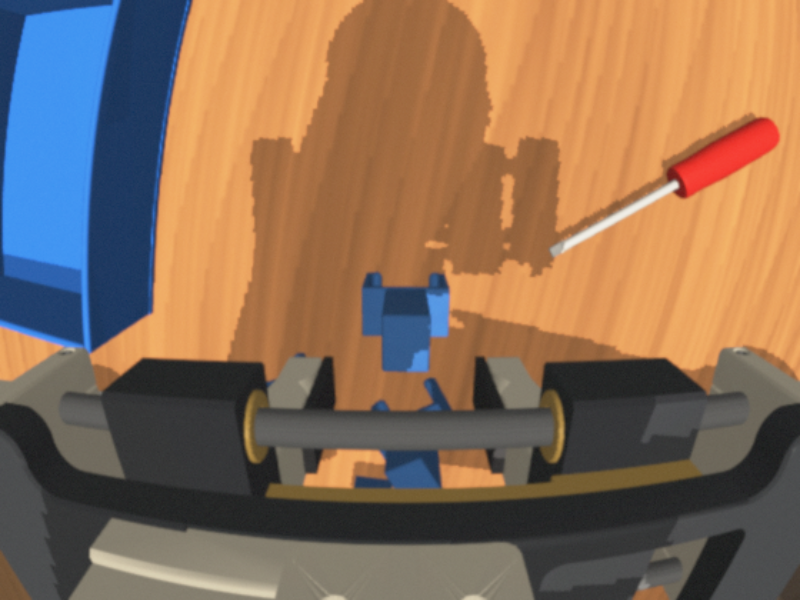

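The clip at (406,320) is square to the fingers and centred between them (pads at 332 and 478). I'll descend and grip.

>>> {"op": "apply_moves", "data": {"commands": [[[-0.2,0,0,-0.065,0],[-0.2,0,0,-0.065,0],[-0.2,0,0,-0.065,0],[-0.2,0,0,-0.065,0],[-0.2,0,0,-0.065,0],[-0.2,0,0,-0.065,0],[1,0,0,0,0],[1,0,0,0,0],[1,0,0,0,0],[1,0,0,0,0],[1,0,0,0,0]]], "force": 30}}

```text
t: 3.7
eef_pos: [0.5874, -0.3173, 0.0713]
ee_rot: [-3.141, -0.001, -1.381]
force: [-0.7, -0.8, 1.0]
width: 0.0214
gripper_force: 30.0
```

>>> {"op": "apply_moves", "data": {"commands": [[[1,0,0,0.2,0],[1,0,0,0.2,0],[1,0,0,0.2,0],[1,0,0,0.2,0],[1,0,0,0.15,0],[1,0,0,0,0]]]}}

```text
t: 4.3
eef_pos: [0.589, -0.3181, 0.2668]
ee_rot: [-3.134, -0.005, -1.38]
force: [0.6, -0.3, -0.6]
width: 0.0217
gripper_force: 30.0
```

Run:
```python
from h import *
t=np.load('top.npy',allow_pickle=True).item(); s=np.load('scene.npy',allow_pickle=True).item()
st=arm.get_state(); print(st['t'],st['eef_pos'],st['width'],st['force'])
for z in(.1,.125):
  a=onz(t,165+195/3.45,165+120/3.45,z);b=onz(t,165+291/3.45,165+133/3.45,z); d=a-b
  print(z,a.round(3),b.round(3),((a+b)/2).round(3),np.linalg.norm(d),np.degrees(np.arctan2(d[1],d[0])))
a=cv2.resize(t['image'][175:230,165:305],(800,314),interpolation=2)
b=cv2.resize(s['image'][160:245,265:385],(400,283),interpolation=2)
o=np.zeros((597,800,3),np.uint8); o[:314]=a; o[314:,:400]=b; cv2.imwrite('pics/st.png',o)
```

```text
4.3 [ 0.58902153 -0.31810908  0.26682619] 0.02173357419860838 [ 0.62848409 -0.32897777 -0.57602471]
0.1 [0.582 0.168 0.1  ] [0.573 0.08  0.1  ] [0.578 0.124 0.1  ] 0.08771772094772255 83.84261066357514
0.125 [0.578 0.164 0.125] [0.569 0.079 0.125] [0.573 0.122 0.125] 0.08596470077354572 83.84261066357513
```

View pics/st.png

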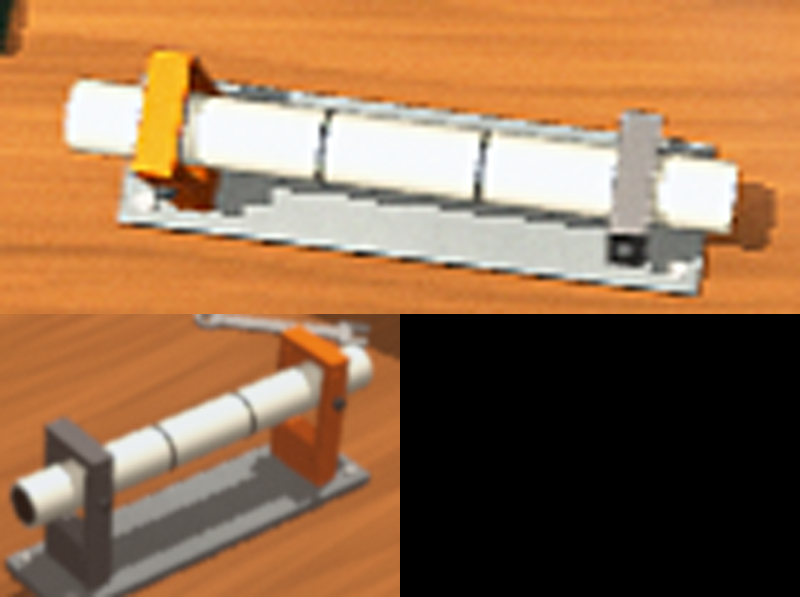

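The crop shows orange bracket top centre at about (167,115), grey top centre at (636,172), marks at (325,145) and (482,164) in the top part, and (247,410) and (167,447) in the scene part.

Run:
```python
from h import *
t=np.load('top.npy',allow_pickle=True).item(); s=np.load('scene.npy',allow_pickle=True).item()
T=lambda u,v:(165+u/5.714-.5,175+v/5.714-.5); S=lambda u,v:(265+u/3.333-.5,160+(v-314)/3.333-.5)
def pr(n,a,b):
  d=a-b; print(n,a.round(4),b.round(4),'mid',((a+b)/2).round(4),np.linalg.norm(d).round(4),np.degrees(np.arctan2(d[1],d[0])).round(2))
pr('br .143',onz(t,*T(167,115),.143),onz(t,*T(636,172),.143))
for z in(.08,.092,.105): pr(f'marks ax{z}',onz(t,*T(325,145),z),onz(t,*T(482,164),z))
# base outer corners: (122,222),(700,292) near side
pr('base near .012',onz(t,*T(119,222),.012),onz(t,*T(698,293),.012))
def tri(p,q):
  d1=ray(t,*p);d2=ray(s,*q);A=np.stack([d1,-d2],1);x=np.linalg.lstsq(A,s['C']-t['C'],rcond=None)[0]
  a=t['C']+x[0]*d1;b=s['C']+x[1]*d2;return (a+b)/2,np.linalg.norm(a-b)
for p,q in(((325,145),(247,411)),((482,164),(167,447))): print(tri(T(*p),S(*q)))
```

```text
br .143 [0.5881 0.2462 0.143 ] [ 0.5648 -0.0023  0.143 ] mid [0.5764 0.122  0.143 ] 0.2495 84.64
marks ax0.08 [0.5856 0.1706 0.08  ] [0.5774 0.0831 0.08  ] mid [0.5815 0.1268 0.08  ] 0.0878 84.67
marks ax0.092 [0.5834 0.169  0.092 ] [0.5753 0.0824 0.092 ] mid [0.5794 0.1257 0.092 ] 0.087 84.67
marks ax0.105 [0.5811 0.1673 0.105 ] [0.5731 0.0816 0.105 ] mid [0.5771 0.1244 0.105 ] 0.0861 84.67
base near .012 [0.5486 0.2963 0.012 ] [ 0.5164 -0.0411  0.012 ] mid [0.5325 0.1276 0.012 ] 0.3389 84.54
(array([0.58314271, 0.16951491, 0.10380688]), np.float64(0.0053413783620190804))
(array([0.57502576, 0.08335392, 0.1016109 ]), np.float64(0.0040384122891224))
```

>>> {"op": "apply_moves", "data": {"commands": [[[1,-0.005,0.2,0,-0.0453],[1,-0.005,0.2,0,-0.0453],[1,-0.005,0.2,0,0],[1,-0.005,0.2,0,0],[1,-0.005,0.2,0,0],[1,-0.005,0.2,0,0],[1,-0.005,0.2,0,0],[1,-0.005,0.2,0,0],[1,-0.005,0.2,0,0],[1,-0.005,0.2,0,0],[1,-0.005,0.2,0,0],[1,0,0,0,0]]]}}

```text
t: 5.5
eef_pos: [0.5757, 0.1267, 0.26]
ee_rot: [3.141, 0.001, -1.662]
force: [0.3, -1.2, -0.4]
width: 0.0218
gripper_force: 30.0
```

>>> {"op": "apply_moves", "data": {"commands": [[[1,0,0,-0.1,0],[1,0,0,-0.1,0],[1,0,0,-0.05,0],[1,0,0,0,0],[1,0,0,0,0]]]}}

```text
t: 6.0
eef_pos: [0.5764, 0.1226, 0.2111]
ee_rot: [-3.141, -0.0, -1.666]
force: [0.6, 1.4, -0.9]
width: 0.0215
gripper_force: 30.0
```

Run:
```python
from h import *
s=arm.get_state(); print(s['t'],s['eef_pos'],s['ee_rot'],s['width'],s['force'],s['moment'])
f=grab('wrist'); g=grab('scene'); h=grab('top')
cv2.imwrite('pics/w4.png',np.vstack([cv2.resize(f['image'][180:400,100:500],(545,300)),cv2.resize(g['image'][130:250,255:400],(545,300))[:, :] ]))
```

```text
6.0 [0.57641902 0.12261749 0.21107694] [-3.14113608e+00 -8.97241268e-05 -1.66559148e+00] 0.02153851720765903 [ 0.63317801  1.35502653 -0.92567695] [ 0.01515752  0.09392953 -0.00077237]
```

View pics/w4.png

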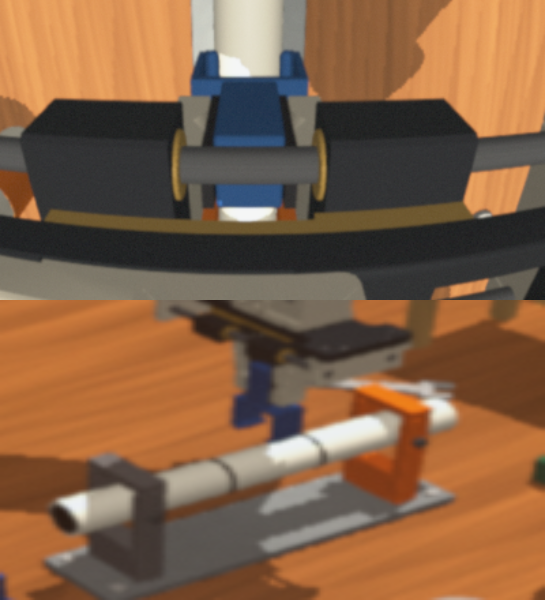

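The clip is aligned over the pipe (both at column 249 in the wrist crop), and in the scene crop it hangs between the two marks. I'll go down and feel for contact.

>>> {"op": "apply_moves", "data": {"commands": [[[1,0,0,-0.05,0],[1,0,0,-0.035,0],[1,0,0,0,0],[1,0,0,0,0]]]}}

```text
t: 6.55
eef_pos: [0.576, 0.1227, 0.1932]
ee_rot: [3.141, -0.001, -1.665]
force: [0.8, -0.4, -0.3]
width: 0.0219
gripper_force: 30.0
```

>>> {"op": "apply_moves", "data": {"commands": [[[1,0,0,-0.01,0],[1,0,0,-0.01,0],[1,0,0,-0.01,0],[1,0,0,0,0],[1,0,0,0,0]]]}}

```text
t: 7.05
eef_pos: [0.5761, 0.1228, 0.1876]
ee_rot: [3.142, -0.0, -1.665]
force: [0.5, -0.6, -0.8]
width: 0.0218
gripper_force: 30.0
```

>>> {"op": "apply_moves", "data": {"commands": [[[1,0,0,-0.01,0],[1,0,0,-0.01,0],[1,0,0,0,0],[1,0,0,0,0]]]}}

```text
t: 7.45
eef_pos: [0.5762, 0.1228, 0.1836]
ee_rot: [-3.141, 0.0, -1.665]
force: [0.1, 0.8, -0.1]
width: 0.0223
gripper_force: 30.0
```

>>> {"op": "apply_moves", "data": {"commands": [[[1,0,0,-0.01,0],[1,0,0,-0.01,0],[1,0,0,0,0],[1,0,0,0,0]]]}}

```text
t: 7.85
eef_pos: [0.5768, 0.123, 0.1802]
ee_rot: [-3.14, 0.001, -1.665]
force: [2.1, -0.4, 3.8]
width: 0.022
gripper_force: 30.0
```

>>> {"op": "apply_moves", "data": {"commands": [[[1,0,0,-0.01,0],[1,0,0,-0.01,0],[1,0,0,0,0],[1,0,0,0,0]]]}}

```text
t: 8.25
eef_pos: [0.5768, 0.123, 0.1764]
ee_rot: [-3.14, 0.001, -1.665]
force: [1.1, 0.2, 5.4]
width: 0.0219
gripper_force: 30.0
```

>>> {"op": "apply_moves", "data": {"commands": [[[1,0,0,-0.01,0],[1,0,0,-0.01,0],[1,0,0,0,0],[1,0,0,0,0]]]}}

```text
t: 8.65
eef_pos: [0.5767, 0.1231, 0.1719]
ee_rot: [-3.14, 0.001, -1.665]
force: [3.0, 0.7, 3.6]
width: 0.022
gripper_force: 30.0
```

>>> {"op": "apply_moves", "data": {"commands": [[[1,0,0,-0.01,0],[1,0,0,-0.01,0],[1,0,0,0,0]]]}}

```text
t: 8.95
eef_pos: [0.5763, 0.123, 0.1671]
ee_rot: [-3.141, 0.0, -1.666]
force: [5.9, 0.2, -4.2]
width: 0.0218
gripper_force: 30.0
```

>>> {"op": "apply_moves", "data": {"commands": [[[1,0,0,-0.01,0],[1,0,0,-0.01,0],[1,0,0,0,0]]]}}

```text
t: 9.25
eef_pos: [0.5759, 0.1228, 0.1622]
ee_rot: [3.141, -0.0, -1.666]
force: [8.7, -0.5, -10.3]
width: 0.0217
gripper_force: 30.0
```

>>> {"op": "apply_moves", "data": {"commands": [[[1,0,0,-0.01,0],[1,0,0,-0.01,0],[1,0,0,0,0]]]}}

```text
t: 9.55
eef_pos: [0.5757, 0.1227, 0.1577]
ee_rot: [3.14, -0.0, -1.666]
force: [8.4, -0.2, -10.7]
width: 0.0217
gripper_force: 30.0
```

>>> {"op": "apply_moves", "data": {"commands": [[[1,0.0075,0,0,0],[1,0,0,0,0]]]}}

```text
t: 9.75
eef_pos: [0.5765, 0.1225, 0.1575]
ee_rot: [3.138, -0.001, -1.666]
force: [4.7, 0.6, -11.4]
width: 0.022
gripper_force: 30.0
```

>>> {"op": "apply_moves", "data": {"commands": [[[1,0,0,-0.005,0],[1,0,0,-0.005,0],[1,0,0,0,0]]]}}

```text
t: 10.05
eef_pos: [0.5767, 0.1226, 0.1568]
ee_rot: [3.14, -0.001, -1.666]
force: [3.1, -0.6, -10.4]
width: 0.0218
gripper_force: 30.0
```

>>> {"op": "apply_moves", "data": {"commands": [[[1,0.005,0,-0.005,0],[1,0,0,0,0],[1,0,0,0,0]]]}}

```text
t: 10.35
eef_pos: [0.5775, 0.1225, 0.1559]
ee_rot: [3.139, -0.001, -1.666]
force: [-1.0, 0.9, -9.9]
width: 0.0221
gripper_force: 30.0
```

>>> {"op": "apply_moves", "data": {"commands": [[[1,0,0,-0.005,0],[1,0,0,0,0],[1,0,0,0,0]]]}}

```text
t: 10.65
eef_pos: [0.5779, 0.1226, 0.1553]
ee_rot: [3.14, -0.0, -1.666]
force: [-3.3, -0.0, -7.0]
width: 0.0215
gripper_force: 30.0
```

>>> {"op": "apply_moves", "data": {"commands": [[[1,-0.0025,0,-0.005,0],[1,0,0,0,0],[1,0,0,0,0]]]}}

```text
t: 10.95
eef_pos: [0.5779, 0.1228, 0.1546]
ee_rot: [3.141, -0.0, -1.665]
force: [-3.3, 0.3, -5.4]
width: 0.0215
gripper_force: 30.0
```

>>> {"op": "apply_moves", "data": {"commands": [[[1,-0.0025,0,-0.005,0],[1,0,0,0,0],[1,0,0,0,0]]]}}

```text
t: 11.25
eef_pos: [0.5779, 0.1229, 0.1538]
ee_rot: [-3.141, 0.0, -1.665]
force: [-1.7, -0.5, -4.2]
width: 0.0214
gripper_force: 30.0
```

>>> {"op": "apply_moves", "data": {"commands": [[[1,-0.0015,0,-0.005,0],[1,0,0,0,0],[1,0,0,0,0]]]}}

```text
t: 11.55
eef_pos: [0.5779, 0.1229, 0.1537]
ee_rot: [-3.14, 0.0, -1.665]
force: [-5.5, -0.6, 5.9]
width: 0.0216
gripper_force: 30.0
```

>>> {"op": "apply_moves", "data": {"commands": [[[1,0,0,-0.005,0],[1,0,0,0,0],[1,0,0,0,0]]]}}

```text
t: 11.85
eef_pos: [0.5779, 0.123, 0.1536]
ee_rot: [-3.139, 0.001, -1.665]
force: [-7.7, 0.2, 13.1]
width: 0.0222
gripper_force: 30.0
```

>>> {"op": "apply_moves", "data": {"commands": [[[1,0,0,-0.005,0],[1,0,0,0,0],[1,0,0,0,0]]]}}

```text
t: 12.15
eef_pos: [0.5781, 0.123, 0.1536]
ee_rot: [-3.139, 0.001, -1.664]
force: [-11.0, 0.9, 18.1]
width: 0.022
gripper_force: 30.0
```

The force rose steeply to 18 N with z stuck at 0.1536, so the clip is home. I'll ease the load before sliding.

>>> {"op": "apply_moves", "data": {"commands": [[[1,-0.005,0,0.0075,0],[1,0,0,0,0],[1,0,0,0,0]]]}}

```text
t: 12.45
eef_pos: [0.5774, 0.1231, 0.1537]
ee_rot: [-3.139, 0.001, -1.665]
force: [-4.0, 0.0, 11.2]
width: 0.0221
gripper_force: 30.0
```

>>> {"op": "apply_moves", "data": {"commands": [[[1,-0.003,0,0.006,0],[1,0,0,0,0],[1,0,0,0,0]]]}}

```text
t: 12.75
eef_pos: [0.5768, 0.1232, 0.1537]
ee_rot: [-3.14, 0.001, -1.665]
force: [0.5, -0.6, 1.8]
width: 0.0217
gripper_force: 30.0
```

>>> {"op": "apply_moves", "data": {"commands": [[[1,0.0024,0.025,0,0],[1,0.0024,0.025,0,0],[1,0.0024,0.025,0,0],[1,0.0024,0.025,0,0],[1,0.0024,0.025,0,0],[1,0.0024,0.025,0,0]]]}}

```text
t: 13.35
eef_pos: [0.5791, 0.1533, 0.1537]
ee_rot: [-3.141, -0.0, -1.665]
force: [3.0, -4.0, 4.5]
width: 0.0215
gripper_force: 30.0
```

>>> {"op": "apply_moves", "data": {"commands": [[[1,0.0024,0.025,0,0],[1,0.0024,0.025,0,0],[1,0.0024,0.025,0,0],[1,0.0024,0.025,0,0],[1,0.0024,0.025,0,0],[1,0.0024,0.025,0,0]]]}}

```text
t: 13.95
eef_pos: [0.582, 0.1832, 0.1537]
ee_rot: [-3.141, -0.0, -1.665]
force: [3.7, -3.9, 4.3]
width: 0.0217
gripper_force: 30.0
```

>>> {"op": "apply_moves", "data": {"commands": [[[1,0.004,0.025,0,0],[1,0.004,0.025,0,0],[1,0.0024,0.025,0,0],[1,0.0024,0.025,0,0],[1,0.0024,0.025,0,0],[1,0.0024,0.025,0,0],[1,0,0,0,0]]]}}

```text
t: 14.65
eef_pos: [0.5854, 0.2139, 0.1537]
ee_rot: [-3.141, 0.001, -1.665]
force: [2.7, -0.6, 5.3]
width: 0.0219
gripper_force: 30.0
```

>>> {"op": "apply_moves", "data": {"commands": [[[1,0.0009,0.01,0,0],[1,0.0009,0.01,0,0],[1,0,0,0,0]]]}}

```text
t: 14.95
eef_pos: [0.5857, 0.2174, 0.1537]
ee_rot: [-3.141, 0.0, -1.665]
force: [3.1, -1.4, 5.6]
width: 0.0218
gripper_force: 30.0
```

>>> {"op": "apply_moves", "data": {"commands": [[[1,0.0009,0.01,0,0],[1,0.0009,0.01,0,0],[1,0,0,0,0]]]}}

```text
t: 15.25
eef_pos: [0.586, 0.2214, 0.1537]
ee_rot: [-3.141, 0.0, -1.665]
force: [2.8, -2.2, 6.0]
width: 0.0218
gripper_force: 30.0
```

>>> {"op": "apply_moves", "data": {"commands": [[[1,0.0005,0.005,0,0],[1,0.0005,0.005,0,0],[1,0,0,0,0]]]}}

```text
t: 15.55
eef_pos: [0.5861, 0.2228, 0.1537]
ee_rot: [-3.141, -0.001, -1.665]
force: [3.6, -4.5, 5.7]
width: 0.0219
gripper_force: 30.0
```

>>> {"op": "apply_moves", "data": {"commands": [[[1,0.0005,0.005,0,0],[1,0,0,0,0]]]}}

```text
t: 15.75
eef_pos: [0.5861, 0.2228, 0.1537]
ee_rot: [-3.141, -0.002, -1.665]
force: [3.3, -9.0, 6.3]
width: 0.0217
gripper_force: 30.0
```

>>> {"op": "apply_moves", "data": {"commands": [[[1,0.0005,0.005,0,0],[1,0,0,0,0]]]}}

```text
t: 15.95
eef_pos: [0.5862, 0.2229, 0.1537]
ee_rot: [3.141, -0.003, -1.666]
force: [3.5, -11.7, 7.2]
width: 0.0216
gripper_force: 30.0
```

The clip is against the bracket: y has stopped and the force has risen to 11.7 N. I'll relax the load, open the fingers and lift away.

>>> {"op": "apply_moves", "data": {"commands": [[[1,0.003,-0.006,0.004,0],[1,0,0,0,0],[1,0,0,0,0]]], "force": 10}}

```text
t: 16.25
eef_pos: [0.5862, 0.2229, 0.1537]
ee_rot: [3.14, -0.002, -1.666]
force: [2.0, -6.6, 3.5]
width: 0.0218
gripper_force: 10.0
```

>>> {"op": "apply_moves", "data": {"commands": [[[-0.2,0,0,0,0],[-0.2,0,0,0,0],[-0.2,0,0,0,0],[-0.2,0,0,0,0]]]}}

```text
t: 16.65
eef_pos: [0.5863, 0.224, 0.1537]
ee_rot: [3.141, -0.0, -1.665]
force: [0.4, -1.0, -0.6]
width: 0.0486
gripper_force: 0.0
```

>>> {"op": "apply_moves", "data": {"commands": [[[-0.2,0,0,0.1,0],[-0.2,0,0,0.15,0],[-0.2,0,0,0.2,0],[-0.2,0,-0.2,0.2,0],[-0.2,0,-0.2,0,0],[-0.2,0,-0.2,0,0],[-0.2,0,-0.2,0,0],[-0.2,0,-0.2,0,0],[-0.2,0,-0.2,0,0],[-0.2,0,0,0,0]]]}}

```text
t: 17.65
eef_pos: [0.5861, -0.0152, 0.2795]
ee_rot: [3.141, -0.0, -1.669]
force: [0.1, 1.0, -0.2]
width: 0.0525
gripper_force: 0.0
```

Run:
```python
from h import *
s=arm.get_state(); print(s['t'],s['eef_pos'],s['force'])
g=grab('scene')['image']; t=grab('top')['image']
cv2.imwrite('pics/end.png',np.vstack([cv2.resize(g[140:250,255:400],(560,350),interpolation=2),cv2.resize(t[165:235,150:310],(560,245),interpolation=2)]))
```

```text
17.65 [ 0.58612583 -0.01521517  0.2794796 ] [ 0.09953888  1.0468514  -0.15984601]
```

View pics/end.png

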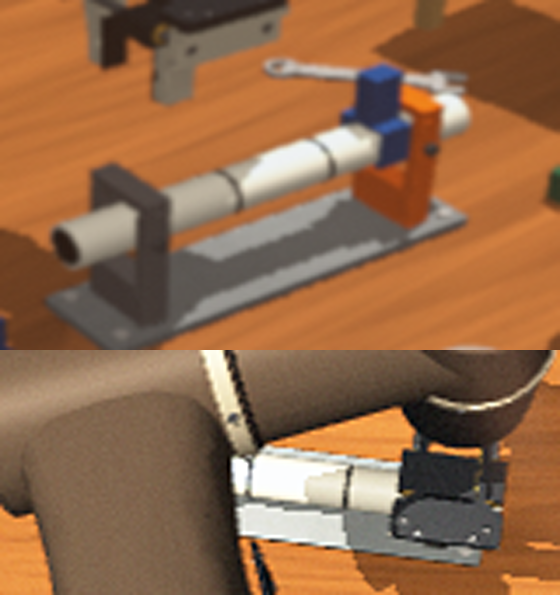

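The clip sits home and upright at (378,110), against the orange bracket, and the gripper is clear of everything. I'm handing in the job.

```bash
python3 -c "
from station import arm
print(arm.job_done())"
```

```text
the job is handed in; nothing more can be done
None
```

The rightmost blue clip was snapped fully home on the pipe between the marks (18 N at most in the readings), slid against the orange bracket and released upright; the job was handed in at about 18 s.

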